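Wring a ceramic flat onto the steel flat in the wringing jig

ROBOT

A 6-joint arm with a two-finger parallel gripper is mounted at the origin on a cart in front of the work surface, level with it; the furniture and walls round the work are solid. World frame = base frame: x ahead of the robot, y to its left, z up, the work surface at z = 0. Lengths are in mm, angles in degrees, forces in N, time in s.
With the tool pointing down it reaches from about 350 to 850 mm from the base axis. Payload 8.1 kg.
Tool frame: the origin (TCP) lies on the front face of the gripper's body, between the roots of the fingers; the fingertips stand r.finger_overhang ahead of it and the grasp point (between the pads) lies 54 mm ahead of it (r.finger_overhang is the distance from the TCP to the fingertips, in mm); y points along the fingers, z is the direction in which the jaws open and shut, and the axes are right-handed (so a half turn about y gives the same grasp; the last joint's range is limited). The gripper opens to 85 mm and grips with 20 to 120 N. Pads are 22 mm wide; open, the fingers measure 114 mm over their backs; the gripper's body (76 mm by 85 mm) begins 54 mm behind the grasp point. The pads swing forward as they close: fully open they stand 13 mm farther back than shut.
Start: joints at [-68.033, 7.471, 85.268, -0, 87.261, -4.893], TCP at [271.109, -535.262, 303.892] pointing down, gripper open.
Joint ranges: [-169.43, 169.43], [-51.17, 129.36], [1.28, 143.12], [-76.62, 256.62], [0, 156.53], [-152.29, 152.29]. Speed limits (degrees/s): [136.94, 136.94, 159.86, 180, 180, 180].

INTERFACE

Orientations are given as [roll, pitch, yaw] about the fixed x, y, z axes, in that order (R = Rz(yaw) Ry(pitch) Rx(roll)).
In Python, from bench import r gives the robot as it stands. The module is installed in compiled form; this text tells all that it offers.
- The arm moves only by the tool arm_command, never from a script. Its argument "increments" is a list of rows, each a list of 6 numbers: the shift along the tool's x, y, z in m, then the turn, a rotation vector about the tool's x, y, z in rad. In form: [[tx, ty, tz, wx, wy, wz], ...]. A call has exactly 10 rows; each row is the pose to reach, as a shift and turn from the pose commanded when the call began, along the tool's axes at that moment; what a row does not reach only later rows make up. A row lasts 1/8 s, in which the tool goes at most 62.5 mm and 10.7 degrees, less where a joint would pass 70% of its speed; a pose out of reach is approached as far as the arm can. A call with a gripper value outside its range is refused whole. "jaw" is the gripper's target within -1 to 1 (shut at 1, half-way at 0, fully open at -1), set as the call begins (left out, the last holds). The fingers move at their own pace and stop on an object; "force" is the grip in N (left out, the last holds). Time passes only in rows, so rows that repeat a pose let the fingers close, or fill a call up. It gives the time, the measured TCP pose, the force and the opening at its end, in the units of the state.
- r.sense(): the state, without advancing time (a new reading comes with each control period).
- r.snapshot(name): name is "scene" or "top" or "wrist"; returns the picture (420x560x3 uint8, red, green, blue); there is no depth.
- r.camera_model(name): a dict with "intrinsics" (3x3 intrinsics, pixels), "cam_to_world" (4x4, takes a point from camera to world coordinates). Camera axes: x right, y down, z forward; pixel columns grow to the right and rows downward; lengths in mm; the calibration is good to about 2 mm. A picture is of the moment at which its call begins: read the wrist's pose just before it. camera_model takes no time and is no camera call; for the wrist camera it gives the pose at the moment of the call.
- r.hand_in(): hands the job in, once; it reports no verdict.
Trained networks look in the newest picture that a camera, given by its name, has taken for a name from the list of things; names that differ only in an ending like _2 or _b are one class to them, and where a whole thing is asked for, a point or a joint stands for the part that bears it (a point fixed in the world has none). Each returns a list of dicts, best first, with "conf" (0 to 1); they miss things now and then, are a little off and sometimes report something else, mostly with a low value. They report only what shows in the picture. A call takes as long as a camera call. They do not tell look-alikes from the thing itself.
- r.trace(camera, target): "mask" (420x560 bool, what is visible of it) and "position" ([column, row] in pixels, amid what is visible of it).
- r.spot_point(camera, target): "position" ([column, row] in pixels: a listed point, or the origin of a listed thing).
The state is a dict: "time": time; "joint_pos": joint angles; "qd": joint speeds; "joint_efforts": joint torques, N m; "tool_pos": TCP position; "tcp_rot": TCP orientation; "ft_force": force on the tool from outside, world axes, zero at the start; "wrist_torque": the same for the moment, N m; "finger_gap": finger opening in mm.
Only numpy, scipy, OpenCV 4.12 (cv2) and the standard library are available. Lean on these libraries where they do the work, as an engineer would, in place of code of your own. Each camera call takes 0.05 s, during which the arm holds its last target.

TASK

Wring the flat plate that lies askew on the steel block in the wringing jig: press it down onto the block with about 10 to 20 N and, pressing all the way, slide it until it rests against both fences of the jig and its edges are flush with the block beneath, then press it once more there for a second and let go. Do not lift or tip the plate, never press harder than about 40 N, and leave everything else on the bench where it is.

Things in the scene. Friction and masses are not known exactly. Their poses are not given: they have to be found in the camera images.
- upper_center (a point): Centre (half-way up) of the loose white plate to be wrung: 100 mm (x) by 84 mm (y), 12 mm thick, z up, 0.3 to 0.5 kg. It lies on the steel block, 30 to 42 mm towards the block's -x and 14 to 22 mm towards its -y, turned up to 0.2 rad. Pressed where it overhangs the block, it tips. It slides easily on block and fences (friction 0.2); fingertips grip its top better and can drag it.
- lower_top (a point): Centre of the top face of the steel block fixed in the jig, 32 mm above the bench; stiff feet let it sink 1 mm per 30 N. x, y: the jig's axes. The block is 100 mm (x) by 84 mm (y), 22 mm high, on a ground plate 156 by 140 mm, 10 mm thick. Home for the plate: centre 6 mm above this point, axes parallel to these, its +x edge on the back fence and its +y edge on the side fence.
- back_fence (a point): Middle of the inner face of the back fence, at its top edge, 6 mm above the block's top: a dark steel bar along the block's +x edge, inner face 50 mm from the block's centre, 78 mm long (along y), 10 mm thick.
- side_fence (a point): Middle of the inner face of the side fence, at its top edge, 6 mm above the block's top: a dark steel bar along the block's +y edge, inner face 42 mm from the block's centre, 84 mm long (along x), 10 mm thick.
- oil_bottle: Bystander: squeeze bottle with a thin spout, 42 mm across, 126 mm tall; origin at the centre of its underside. Leave it alone.
- steel_cup: Bystander: turned metal cup, 48 mm across, 66 mm tall; origin at the centre of its underside. Leave it alone.
- spool: Bystander: spool of solder wire, 55 mm across, 38 mm tall; origin at the centre of its underside. Leave it alone.
- tape_roll: Bystander: roll of tape lying flat, 80 mm across, 24 mm tall; origin at the centre of its underside. Leave it alone.
- terminal_block: Bystander: plug-in terminal strip, 16x60 mm, 18 mm tall; origin at the centre of its underside. Leave it alone.
- stepper: Bystander: stepper motor on its side, 67x42 mm, 42 mm tall; origin at the centre of its underside. Leave it alone.
- mouse: Bystander: computer mouse, 99x56 mm, 41 mm tall; origin at the centre of its underside. Leave it alone.
Not all that is in view belongs to the job. Of the things that look like the part that bears upper_center, the larger one is meant.

How it is judged (in metres and radians):
On the way, in this order (a step that is already met when the one before it is completed fails the run):
1. the plate is pressed onto the block (9 N or more between them) while still more than 22 mm short of the back fence (contact force between upper_flat and lower_flat above 9 N and x of upper_center in the frame of lower_top below -0.022 m), for 0.15 s.
2. it is still pressed as it slides between 18 and 6 mm short of the back fence (contact force between upper_flat and lower_flat above 9 N and x of upper_center in the frame of lower_top between -0.018 and -0.006 m), for 0.05 s.
3. it is pressed while flush, within 2 mm and 0.03 rad (contact force between upper_flat and lower_flat above 9 N and x of upper_center in the frame of lower_top between -0.002 and 0.002 m and y of upper_center in the frame of lower_top between -0.002 and 0.002 m and angle between the x axis of upper_center and the x axis of lower_top, either way round below 0.03 rad), for 0.4 s.
At the end, for the whole second after the job is handed in: The plate lies flat and still on the steel block in full contact, its centre within 2 mm of the block's along both of the jig's axes and its edges parallel within 0.03 rad (x of upper_center in the frame of lower_top between -0.002 and 0.002 m and y of upper_center in the frame of lower_top between -0.002 and 0.002 m and angle between the x axis of upper_center and the x axis of lower_top, either way round below 0.03 rad and z of upper_center in the frame of lower_top between 0.004 and 0.0075 m and angle between upper_center's own z axis and vertical below 0.02 rad and linear speed of upper_flat below 0.01 m/s); the robot touches nothing.
It fails at once if the plate is pressed onto the block with more than 50 N (contact force between upper_flat and lower_flat above 50 N).
It fails at once if the plate is tipped by more than 0.12 rad (angle between upper_center's own z axis and vertical above 0.12 rad).
It fails at once if the plate is lifted off or falls off (its centre 8 mm too high or too low) (z of upper_center in the frame of lower_top above 0.014 m or z of upper_center in the frame of lower_top below -0.002 m).
It fails at once if another thing on the bench is moved by more than 20 mm (distance of any of oil_bottle, steel_cup, spool, tape_roll, terminal_block, stepper, mouse from where it was at the start of the episode above 0.02 m).
It also fails if it takes over 58 s, if anything falls off the work surface, if the arm or the gripper's body presses on something with over 40 N, if the wrist force passes 120 N, or if a joint passes its speed limit or range.

## Working session

There is one attempt and no reset: what is moved stays moved. The work goes in short steps, Python scripts to look and compute and a tool call to move; the robot and the scene stay as the last step left them, time stands still between calls to the robot, and variables do not carry over. Pictures are saved under pics/ and viewed, and the job is handed in when it is done.

Besides the shell and the picture viewer there is one more tool, called after "Call:" in YAML: its name, and indented under it one key for each argument. arm_command: Moves the arm, as the interface text tells. Its arguments: {"type":"object","properties":{"increments":{"type":"array","items":{"type":"array","items":{"type":"number"}}},"jaw":{"type":"number"},"force":{"type":"number"}},"required":["increments"]}

```bash
mkdir -p pics; python3 - <<'E'
from bench import r
import cv2
s=r.sense()
for k in s: print(k,s[k])
print(r.finger_overhang)
for n in ("scene","top"):
    im=r.snapshot(n); cv2.imwrite(f"pics/{n}1.png",im[:,:,::-1])
    for t in ("upper_center","lower_top","back_fence","side_fence"):
        print(n,t,[(round(d["conf"],2),[round(float(v),1) for v in d["position"]]) for d in r.spot_point(n,t)])
    print(n,"trace",[(round(d["conf"],2),d["position"],int(d["mask"].sum())) for d in r.trace(n,"upper_center")])
    c=r.camera_model(n); print(c)
E
```

```text
time 0.0
joint_pos [-6.80336226e+01  7.51308522e+00  8.53311208e+01 -1.21818212e-03
  8.72618896e+01 -4.89494785e+00]
qd [ 0.0623792   0.01047401  0.01906414 -0.05544103 -0.05612593  0.03139479]
joint_efforts [ 1.74594454e-03 -5.69387591e+01 -5.00550342e+01  1.85681802e-04
  1.48278050e-02 -4.76329819e-05]
tool_pos [ 270.93524485 -534.86393792  302.84775336]
tcp_rot [-9.01058125e+01  7.84079389e-03 -1.53138623e+02]
ft_force [0.40190274 0.50820486 0.24576643]
wrist_torque [-0.04662836 -0.00673585 -0.01225583]
finger_gap 85.8352317998253
72.6
scene upper_center [(0.85, [275.6, 232.4]), (0.55, [247.9, 217.9])]
scene lower_top [(0.56, [284.1, 232.2])]
scene back_fence [(0.95, [301.9, 224.5])]
scene side_fence [(0.76, [284.1, 221.2]), (0.71, [288.5, 228.2])]
scene trace [(0.92, [277.2, 233.1], 626), (0.63, [237.5, 214.0], 81), (0.57, [295.2, 241.6], 965)]
{'intrinsics': array([[444.3639401 ,   0.        , 279.96826865],
       [  0.        , 444.3639401 , 207.7716233 ],
       [  0.        ,   0.        ,   1.        ]]), 'cam_to_world': array([[ 9.00260256e-01, -1.87186814e-01,  3.930554
[... 371 characters left out ...]
[(0.63, [315.2, 213.8])]
top back_fence [(0.68, [319.8, 197.9])]
top side_fence [(0.64, [302.8, 212.9])]
top trace [(0.84, [320.8, 230.2], 820), (0.5, [164.7, 237.5], 503)]
{'intrinsics': array([[416.63844606,   0.        , 280.16883291],
       [  0.        , 416.63844606, 209.13532546],
       [  0.        ,   0.        ,   1.        ]]), 'cam_to_world': array([[-6.84447971e-03, -9.92847271e-01,  1.19195008e-01,
         4.00393266e+02],
       [-9.99973793e-01,  6.51442870e-03, -3.15841735e-03,
        -1.50861149e+02],
       [ 2.35933866e-03, -1.19213502e-01, -9.92865839e-01,
         1.34032466e+03],
       [ 0.00000000e+00,  0.00000000e+00,  0.00000000e+00,
         1.00000000e+00]])}
```

```bash
python3 - <<'E'
import cv2
a=cv2.imread("pics/scene1.png");b=cv2.imread("pics/top1.png")
cv2.imwrite("pics/scene1c.png",cv2.resize(a[170:290,200:360],None,fx=5,fy=5,interpolation=cv2.INTER_CUBIC))
cv2.imwrite("pics/top1c.png",cv2.resize(b[160:280,220:380],None,fx=5,fy=5,interpolation=cv2.INTER_CUBIC))
E
```

```text
(no output)
```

View pics/top1.png

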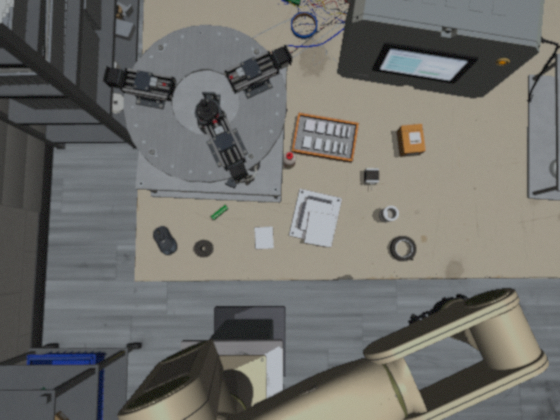

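View pics/scene1.png

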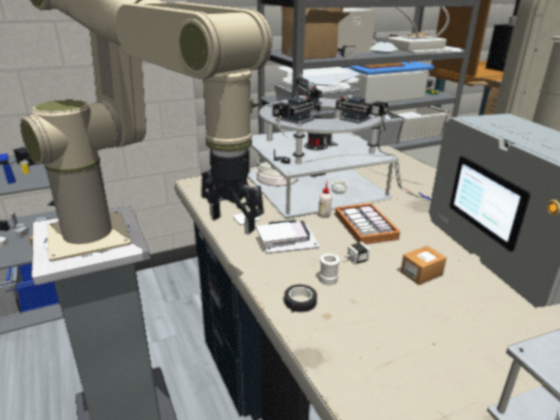

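```bash
echo
```

```text
(no output)
```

View pics/top1c.png

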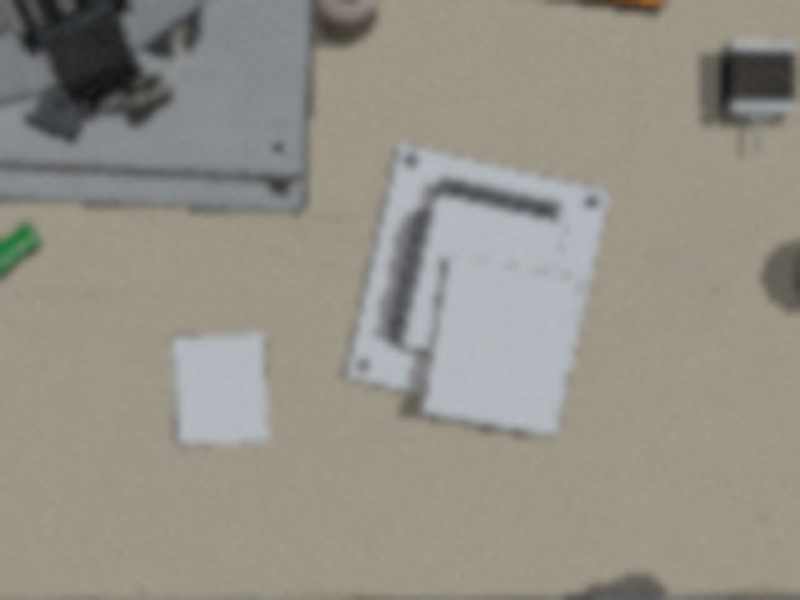

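View pics/scene1c.png

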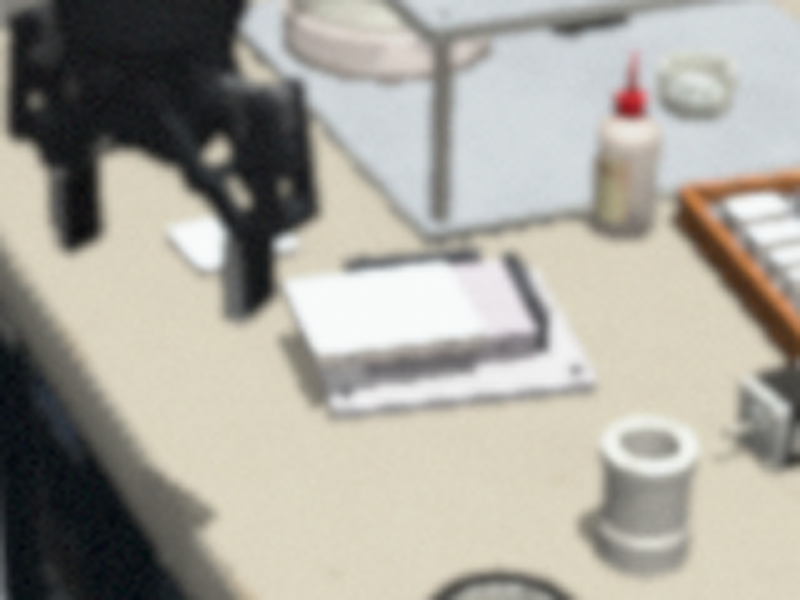

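Two white plates look alike. The one at top pixel (263,234) is smaller and lies on the bare bench. The one at (321,230) is larger and lies askew on the jig block inside the L of dark fences. The second is the one meant, and the crop confirms it. Next I measure it roughly and move the wrist camera over it.

```bash
cat > h.py <<'E'
import numpy as np, cv2
from bench import r
from scipy.spatial.transform import Rotation as R
def cam(n):
    c=r.camera_model(n); return np.array(c["intrinsics"]),np.array(c["cam_to_world"])
def ray(p,z,K,T):
    d=T[:3,:3]@np.linalg.inv(K)@np.array([p[0],p[1],1.]); o=T[:3,3]
    return o+d*(z-o[2])/d[2]
def proj(P,K,T):
    p=T[:3,:3].T@(np.asarray(P,float)-T[:3,3]); q=K@p; return q[:2]/q[2]
def rot(s): return R.from_euler('xyz',s["tcp_rot"],degrees=True)
E
python3 - <<'E'
from h import *
K,T=cam("top")
f=lambda u,v:(220+u/5,160+v/5)
for n,p,z in [("plate c",f(505,345),44),("ptl",f(445,260),44),("ptr",f(585,277),44),("pbr",f(558,435),44),("pbl",f(423,413),44),
 ("back l",f(445,185),38),("back r",f(557,210),38),("gtl",f(400,147),10),("gtr",f(608,190),10),("gbl",f(347,378),10)]:
    print(n,ray(p,z,K,T).round(1))
g=[ray(f(*p),10,K,T) for p in((400,147),(608,190),(347,378))]
print("gc",(g[1]+g[2])/2, np.degrees(np.arctan2(*(g[0]-g[2])[[1,0]])),np.linalg.norm(g[0]-g[2]),np.linalg.norm(g[0]-g[1]))
s=r.sense(); print(rot(s).as_matrix().round(3))
K,T=cam("wrist"); print(T.round(2),K, (rot(s).as_matrix().T@(T[:3,3]-s["tool_pos"])).round(1)); print((rot(s).as_matrix().T@T[:3,:3]).round(3))
cur=rot(s)
for q in (-14,166): pass
E
```

```text
plate c [ 492.8 -281.8   44. ]
ptl [ 546.4 -245.2   44. ]
ptr [ 535.1 -332.7   44. ]
pbr [ 436.7 -313.7   44. ]
pbl [ 450.9 -230.1   44. ]
back l [ 594.8 -246.4   38. ]
back r [ 578.4 -316.8   38. ]
gtl [ 624.  -219.7   10. ]
gtr [ 595.  -353.6   10. ]
gbl [ 474.8 -184.    10. ]
gc [ 534.91462665 -268.78778741   10.        ] -13.463794212547551 153.35567196615276 137.0213278407088
[[-0.892  0.     0.452]
 [-0.452 -0.    -0.892]
 [-0.    -1.     0.   ]]
[[ 4.5000e-01 -8.5000e-01 -2.7000e-01  3.4046e+02]
 [-8.9000e-01 -4.3000e-01 -1.4000e-01 -5.0033e+02]
 [ 0.0000e+00  3.0000e-01 -9.5000e-01  3.7466e+02]
 [ 0.0000e+00  0.0000e+00  0.0000e+00  1.0000e+00]] [[346.77755497   0.         268.20722915]
 [  0.         346.77755497 210.91111763]
 [  0.           0.           1.        ]] [-77.6 -70.7   0.2]
[[-0.     0.954  0.299]
 [-0.    -0.299  0.954]
 [ 1.     0.     0.   ]]
```

Call:
arm_command:
  increments:
    - [-0.04, 0.0065, -0.019, 0, 0.09, 0]
    - [-0.08, 0.013, -0.038, 0, 0.18, 0]
    - [-0.12, 0.02, -0.057, 0, 0.27, 0]
    - [-0.16, 0.0265, -0.076, 0, 0.36, 0]
    - [-0.2, 0.033, -0.095, 0, 0.45, 0]
    - [-0.24, 0.04, -0.114, 0, 0.53, 0]
    - [-0.28, 0.0465, -0.133, 0, 0.62, 0]
    - [-0.316, 0.053, -0.151, 0, 0.707, 0]
    - [-0.316, 0.053, -0.151, 0, 0.707, 0]
    - [-0.316, 0.053, -0.151, 0, 0.707, 0]
  jaw: 0.5

```text
time: 1.85
tool_pos: [484.7, -258.0, 251.0]
tcp_rot: [-90.0, -0.0, 166.4]
ft_force: [0.0, -0.8, -0.1]
finger_gap: 21.4
```

```bash
python3 - <<'E'
from h import *
s=r.sense(); print(s["time"],s["tool_pos"],s["tcp_rot"],s["ft_force"],s["finger_gap"],r.finger_overhang)
K,T=cam("wrist"); im=r.snapshot("wrist"); cv2.imwrite("pics/w1.png",im[:,:,::-1])
np.savez("w1.npz",K=K,T=T,im=im)
for t,z in (("upper_center",38),("lower_top",32),("back_fence",38),("side_fence",38)):
    for d in r.spot_point("wrist",t): print(t,round(d["conf"],2),np.round(d["position"],1),ray(d["position"],z,K,T).round(1))
print("trace",[(round(d["conf"],2),d["position"],int(d["mask"].sum())) for d in r.trace("wrist","upper_center")])
E
```

```text
1.85 [ 484.67458838 -258.00819538  251.00529113] [-8.99734864e+01 -5.84668744e-03  1.66439774e+02] [ 0.028724   -0.83058105 -0.05731146] 21.410202566526394 72.6
upper_center 0.79 [117. 235.] [ 483.3 -120.7   38. ]
upper_center 0.67 [291.1 176. ] [ 498.9 -280.4   38. ]
lower_top 0.28 [265.8  70.1] [ 583.9 -279.4   32. ]
back_fence 0.74 [262.3  65.1] [ 587.4 -277.5   38. ]
side_fence 0.81 [218.7 138.2] [ 542.7 -230.4   38. ]
trace [(0.69, [116.7, 236.1], 4158), (0.57, [288.6, 174.4], 12244)]
```

View pics/w1.png

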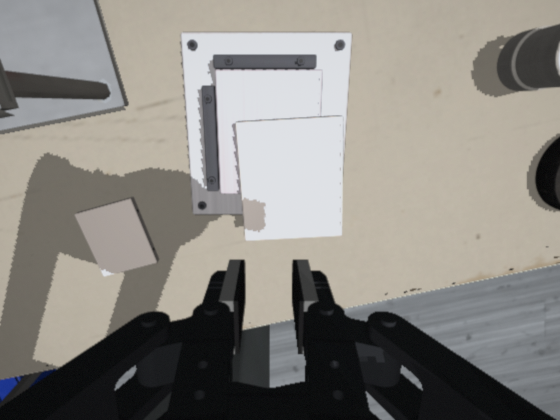

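The wrist view shows the jig clearly. The plate's corners are near (236,122), (342,116), (341,235) and (246,240). The back fence is at the top, near (265,61), and the side fence on the left, near (209,138).

```bash
python3 - <<'E'
import cv2
a=cv2.imread("pics/w1.png")
cv2.imwrite("pics/w1c.png",cv2.resize(a[25:250,170:370],None,fx=2.66,fy=2.66,interpolation=cv2.INTER_CUBIC))
E
```

```text
(no output)
```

View pics/w1c.png

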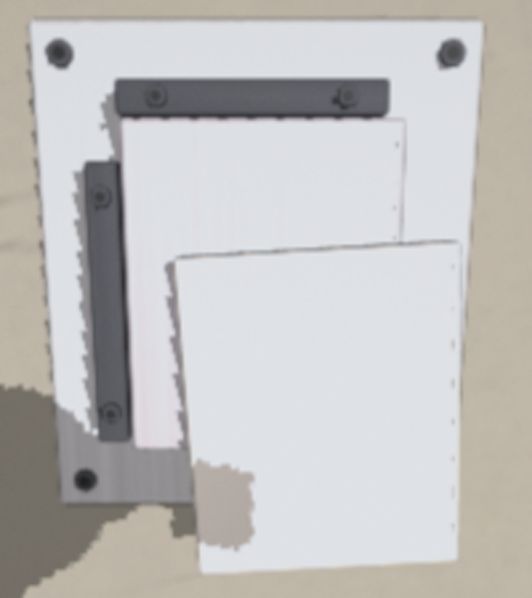

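```bash
cat > m.py <<'E'
from h import *
from scipy.optimize import least_squares
def fitrect(px,z,K,T,w,h,idx):
    # px corners with index among [(+x,+y),(+x,-y),(-x,-y),(-x,+y)]
    loc=np.array([(w,h),(w,-h),(-w,-h),(-w,h)])/2
    W=np.array([ray(p,z,K,T)[:2] for p in px])
    def f(q):
        c,s=np.cos(q[2]),np.sin(q[2]); return (loc[idx]@np.array([[c,s],[-s,c]])+q[:2]-W).ravel()
    o=least_squares(f,[530,-270,-0.2]); return o.x,o.fun.reshape(-1,2)
E
python3 - <<'E'
from m import *
d=np.load("w1.npz");K,T=d["K"],d["T"]
f=lambda u,v:(170+(u+.5)/2.66-.5,25+(v+.5)/2.66-.5)
P=lambda n,a:print(n,a[0][:2].round(1),np.degrees(a[0][2]).round(2),a[1].round(1).tolist())
a=fitrect([f(*p) for p in((176,258),(460,241),(457,560),(201,573))],44,K,T,100,84,[0,1,2,3]);P("plate",a)
g=fitrect([f(*p) for p in((31,20),(483,21),(62,502))],10,K,T,156,140,[0,1,3]);P("ground",g)
b=fitrect([f(*p) for p in((122,118),(405,118),(136,447))],32,K,T,100,84,[0,1,3]);P("block",b)
for p in ((116,114),(388,113),(119,162),(131,440)): print(ray(f(*p),38,K,T).round(1))
c,s=np.cos(b[0][2]),np.sin(b[0][2]); D=a[0][:2]-b[0][:2]
print("rel",D@[c,s],D@[-s,c],np.degrees(a[0][2]-b[0][2]))
E
```

```text
plate [ 496.  -279.5] -10.39 [[0.6, 0.6], [0.1, -0.6], [-0.5, -0.6], [-0.3, 0.6]]
ground [ 537.9 -268.8] -13.64 [[0.7, 0.7], [0.2, -1.4], [-0.9, 0.8]]
block [ 535.7 -270.4] -13.43 [[0.4, 0.4], [0.2, -1.0], [-0.6, 0.5]]
[ 594.5 -241.    38. ]
[ 576.5 -316.5   38. ]
[ 581.9 -238.2   38. ]
[ 501.4 -218.8   38. ]
rel -36.572183208038446 -18.097090535216402 3.0417778947848606
```

Call:
arm_command:
  increments:
    - [-0.017, 0.01, 0.0045, 0, 0, 0]
    - [-0.0345, 0.03, 0.0093, 0, 0, 0]
    - [-0.0345, 0.055, 0.0093, 0, 0, 0]
    - [-0.0345, 0.08, 0.0093, 0, 0, 0]
    - [-0.0345, 0.1, 0.0093, 0, 0, 0]
    - [-0.0345, 0.115, 0.0093, 0, 0, 0]
    - [-0.0345, 0.125, 0.0093, 0, 0, 0]
    - [-0.0345, 0.129, 0.0093, 0, 0, 0]
    - [-0.0345, 0.129, 0.0093, 0, 0, 0]
    - [-0.0345, 0.129, 0.0093, 0, 0, 0]

```text
time: 3.4
tool_pos: [516.6, -275.2, 122.7]
tcp_rot: [-90.0, 0.1, 166.4]
ft_force: [-0.6, -0.6, -0.4]
finger_gap: 21.0
```

```bash
python3 - <<'E'
from h import *
s=r.sense(); print(s["time"],s["tool_pos"],s["tcp_rot"],s["ft_force"],s["finger_gap"])
K,T=cam("wrist"); im=r.snapshot("wrist"); cv2.imwrite("pics/w2.png",im[:,:,::-1])
np.savez("w2.npz",K=K,T=T)
im=r.snapshot("scene"); cv2.imwrite("pics/s2.png",cv2.resize(im[190:270,220:330,::-1],None,fx=7,fy=7,interpolation=cv2.INTER_CUBIC))
E
```

```text
3.4 [ 516.58300289 -275.21825592  122.71853259] [-8.99734162e+01  7.17548496e-02  1.66358197e+02] [-0.61296898 -0.61059943 -0.44423337] 20.958854111930066
```

View pics/w2.png

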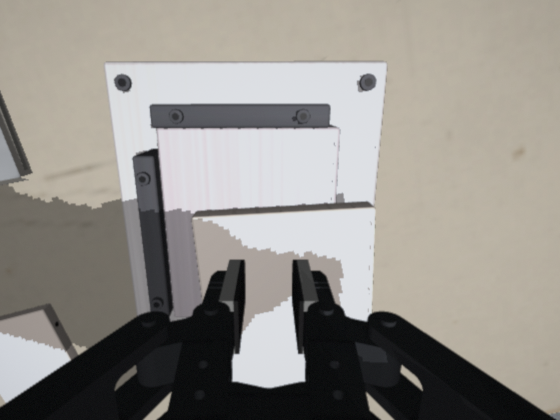

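View pics/s2.png

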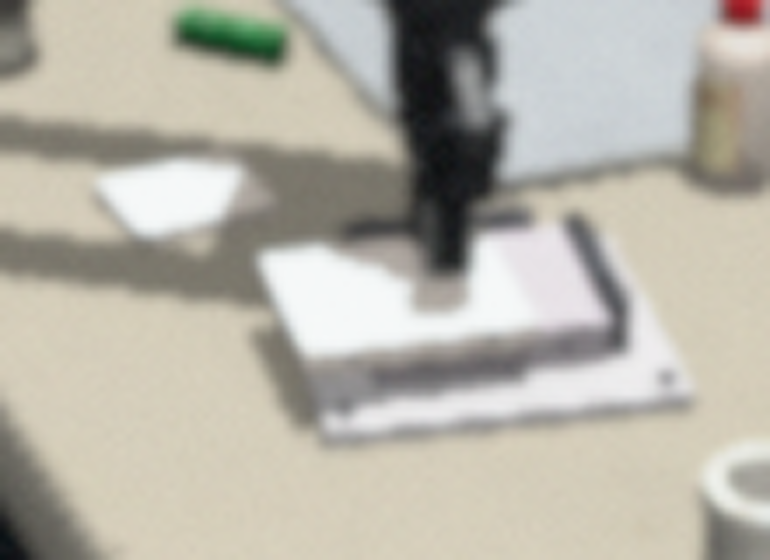

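The fingertips are just above the plate, on the part over the block. I creep down from here.

Call:
arm_command:
  increments:
    - [0, 0.001, 0, 0, 0, 0]
    - [0, 0.002, 0, 0, 0, 0]
    - [0, 0.003, 0, 0, 0, 0]
    - [0, 0.004, 0, 0, 0, 0]
    - [0, 0.005, 0, 0, 0, 0]
    - [0, 0.005, 0, 0, 0, 0]
    - [0, 0.005, 0, 0, 0, 0]
    - [0, 0.005, 0, 0, 0, 0]
    - [0, 0.005, 0, 0, 0, 0]
    - [0, 0.005, 0, 0, 0, 0]

```text
time: 4.75
tool_pos: [516.1, -275.0, 116.9]
tcp_rot: [-90.0, 0.0, 166.4]
ft_force: [-0.3, 0.4, 0.6]
finger_gap: 21.2
```

Call:
arm_command:
  increments:
    - [0, 0.0003, 0, 0, 0, 0]
    - [0, 0.0006, 0, 0, 0, 0]
    - [0, 0.0009, 0, 0, 0, 0]
    - [0, 0.0012, 0, 0, 0, 0]
    - [0, 0.0015, 0, 0, 0, 0]
    - [0, 0.0015, 0, 0, 0, 0]
    - [0, 0.0015, 0, 0, 0, 0]
    - [0, 0.0015, 0, 0, 0, 0]
    - [0, 0.0015, 0, 0, 0, 0]
    - [0, 0.0015, 0, 0, 0, 0]

```text
time: 6.0
tool_pos: [516.6, -275.2, 116.5]
tcp_rot: [-90.0, 0.1, 166.4]
ft_force: [-2.9, 2.1, 7.7]
finger_gap: 21.6
```

Call:
arm_command:
  increments:
    - [0, 0.0002, 0, 0, 0, 0]
    - [0, 0.0004, 0, 0, 0, 0]
    - [0, 0.0006, 0, 0, 0, 0]
    - [0, 0.0006, 0, 0, 0, 0]
    - [0, 0.0006, 0, 0, 0, 0]
    - [0, 0.0006, 0, 0, 0, 0]
    - [0, 0.0006, 0, 0, 0, 0]
    - [0, 0.0006, 0, 0, 0, 0]
    - [0, 0.0006, 0, 0, 0, 0]
    - [0, 0.0006, 0, 0, 0, 0]

```text
time: 7.25
tool_pos: [516.8, -275.4, 116.4]
tcp_rot: [-90.0, 0.1, 166.4]
ft_force: [-2.6, 1.9, 11.0]
finger_gap: 21.1
```

Call:
arm_command:
  increments:
    - [0, 0.0004, 0, 0, 0, 0]
    - [0, 0.0009, 0, 0, 0, 0]
    - [0, 0.0009, 0, 0, 0, 0]
    - [-0.002, 0.0009, -0.001, 0, 0.01, 0]
    - [-0.004, 0.0009, -0.002, 0, 0.02, 0]
    - [-0.006, 0.0009, -0.003, 0, 0.03, 0]
    - [-0.008, 0.0009, -0.004, 0, 0.04, 0]
    - [-0.01, 0.0009, -0.005, 0, 0.05, 0]
    - [-0.01, 0.0009, -0.005, 0, 0.05, 0]
    - [-0.01, 0.0009, -0.005, 0, 0.05, 0]

```text
time: 8.5
tool_pos: [528.3, -273.7, 116.3]
tcp_rot: [-89.9, 0.2, 163.5]
ft_force: [-1.9, -0.3, 11.9]
finger_gap: 21.3
```

```bash
python3 - <<'E'
from h import *
s=r.sense(); print(s["time"],s["tool_pos"],s["tcp_rot"],s["ft_force"],s["finger_gap"])
K,T=cam("wrist"); im=r.snapshot("wrist"); cv2.imwrite("pics/w3.png",im[:,:,::-1])
np.savez("w3.npz",K=K,T=T)
E
```

```text
8.5 [ 528.2781816  -273.69515718  116.32639234] [-89.90256182   0.21885878 163.48045858] [-1.91223362 -0.28807242 11.94018875] 21.279088416676544
```

View pics/w3.png

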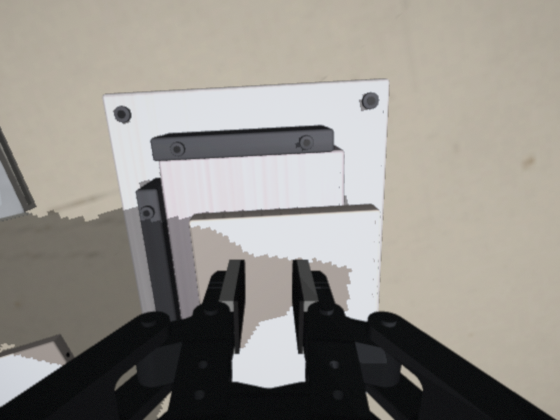

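Call:
arm_command:
  increments:
    - [0, 0.0004, 0, 0, 0, 0]
    - [0, 0.0007, 0, 0, 0, 0]
    - [-0.002, 0.0007, -0.001, 0, 0, 0]
    - [-0.005, 0.0008, -0.002, 0, 0, 0]
    - [-0.0075, 0.0008, -0.003, 0, 0, 0]
    - [-0.01, 0.0009, -0.004, 0, 0, 0]
    - [-0.012, 0.001, -0.005, 0, 0, 0]
    - [-0.0143, 0.001, -0.0063, 0, 0, 0]
    - [-0.0143, 0.001, -0.0063, 0, 0, 0]
    - [-0.0143, 0.001, -0.0063, 0, 0, 0]

```text
time: 9.8
tool_pos: [544.2, -272.0, 116.2]
tcp_rot: [-89.9, 0.3, 163.5]
ft_force: [-3.3, -0.8, 16.9]
finger_gap: 21.5
```

```bash
python3 - <<'E'
from h import *
s=r.sense(); print(s["time"],s["tool_pos"],s["tcp_rot"],s["ft_force"],s["finger_gap"])
K,T=cam("wrist"); im=r.snapshot("wrist"); cv2.imwrite("pics/w4.png",im[:,:,::-1])
cv2.imwrite("pics/w4c.png",cv2.resize(im[80:330,90:410,::-1],None,fx=2.4,fy=2.4,interpolation=cv2.INTER_CUBIC))
np.savez("w4.npz",K=K,T=T)
E
```

```text
9.8 [ 544.1933203  -272.02595335  116.15748673] [-89.88127973   0.28691485 163.48211142] [-3.27281339 -0.84340652 16.85930172] 21.54087513767728
```

View pics/w4c.png

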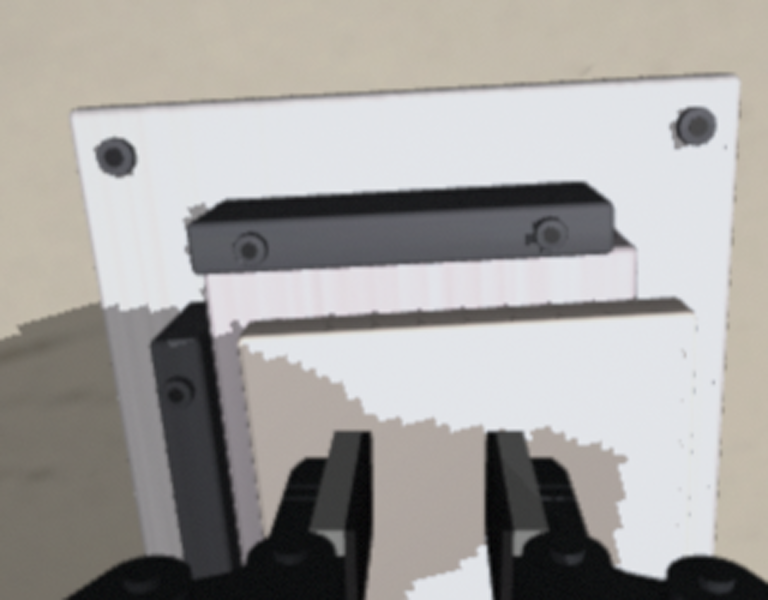

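```bash
python3 - <<'E'
from h import *
d=np.load("w4.npz");K,T=d["K"],d["T"]
f=lambda u,v:(90+(u+.5)/2.4-.5,80+(v+.5)/2.4-.5)
a=ray(f(240,341),43.5,K,T)[:2];b=ray(f(694,314),43.5,K,T)[:2]
# fence inner faces, top edges z=37.5 ; block corner front right z 31.5
l=ray(f(192,273),37.5,K,T)[:2];m=ray(f(614,250),37.5,K,T)[:2]
q=ray(f(635,250),31.5,K,T)[:2]; q2=ray(f(207,273),31.5,K,T)[:2]
s1=ray(f(205,345),37.5,K,T)[:2];s2=ray(f(238,570),37.5,K,T)[:2]
yaw=lambda v:np.degrees(np.arctan2(-v[0],v[1]))
print(a,b,np.linalg.norm(a-b),yaw(a-b));print("fence",l,m,yaw(l-m),np.linalg.norm(l-m));print("blk",q,q2,yaw(q2-q)); 
th=np.radians(yaw(l-m));ex=np.array([np.cos(th),np.sin(th)]);ey=np.array([-ex[1],ex[0]])
print("gap x",(l-a)@ex,(m-b)@ex,"blockgap",(q-b)@ex,(q-b)@ey,"side",(s1-a)@ey,(s2-a)@ey)
E
```

```text
[ 580.87233865 -246.52551546] [ 562.38066134 -326.97289701] 82.54528047986325 -12.945174422414036
fence [ 594.35415709 -240.67878147] [ 576.36622054 -316.65488061] -13.319959165749642 78.07645933283105
blk [ 573.54243859 -321.44354374] [ 592.57151589 -241.34262291] -13.363677443270836
gap x 11.772118024305328 11.232174394890777 blockgap 9.58760995411508 7.9521540671399675 side 8.286641377437121 8.085283846187512
```

Call:
arm_command:
  increments:
    - [-0.001, 0, -0.001, 0, 0, 0]
    - [-0.0025, 0, -0.002, 0, 0, 0]
    - [-0.004, 0, -0.003, 0, 0, 0]
    - [-0.0055, 0, -0.0035, 0, 0, 0]
    - [-0.007, 0, -0.004, 0, 0, 0]
    - [-0.0085, 0, -0.005, 0, 0, 0]
    - [-0.0098, 0, -0.0055, 0, 0, 0]
    - [-0.0098, 0, -0.0055, 0, 0, 0]
    - [-0.0098, 0, -0.0055, 0, 0, 0]
    - [-0.0098, 0, -0.0055, 0, 0, 0]

```text
time: 11.1
tool_pos: [555.0, -269.5, 116.1]
tcp_rot: [-89.9, 0.3, 163.5]
ft_force: [-3.8, -0.8, 16.8]
finger_gap: 21.1
```

Call:
arm_command:
  increments:
    - [-0.0005, 0, -0.0005, 0, 0, 0]
    - [-0.001, 0, -0.001, 0, 0, 0]
    - [-0.0015, 0, -0.0015, 0, 0, 0]
    - [-0.002, 0, -0.002, 0, 0, 0]
    - [-0.0025, 0, -0.0025, 0, 0, 0]
    - [-0.003, 0, -0.003, 0, 0, 0]
    - [-0.003, 0, -0.003, 0, 0, 0]
    - [-0.003, 0, -0.003, 0, 0, 0]
    - [-0.003, 0, -0.003, 0, 0, 0]
    - [-0.003, 0, -0.003, 0, 0, 0]

```text
time: 12.35
tool_pos: [558.3, -268.1, 116.2]
tcp_rot: [-89.8, 0.2, 163.5]
ft_force: [-5.8, -3.7, 17.4]
finger_gap: 21.4
```

```bash
python3 - <<'E'
from h import *
s=r.sense(); print(s["time"],s["tool_pos"],s["tcp_rot"],s["ft_force"],s["wrist_torque"],s["finger_gap"])
K,T=cam("wrist"); im=r.snapshot("wrist"); cv2.imwrite("pics/w5.png",im[:,:,::-1])
cv2.imwrite("pics/w5c.png",cv2.resize(im[80:330,90:410,::-1],None,fx=2.4,fy=2.4,interpolation=cv2.INTER_CUBIC))
np.savez("w5.npz",K=K,T=T)
E
```

```text
12.35 [ 558.3273718  -268.09057286  116.15395272] [-89.82737728   0.24543357 163.4670488 ] [-5.82776736 -3.69234806 17.38474585] [-0.47960793  1.03967436  0.06004286] 21.378676061611426
```

View pics/w5c.png

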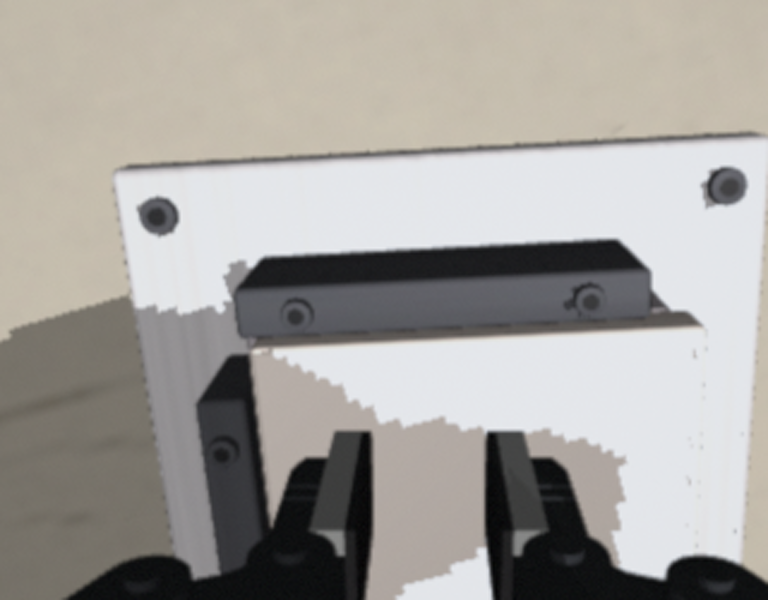

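Call:
arm_command:
  increments:
    - [-0.0005, 0, 0, 0, 0, 0]
    - [-0.001, 0, -0.0003, 0, 0, 0]
    - [-0.0015, 0, -0.0005, 0, 0, 0]
    - [-0.002, 0, -0.0005, 0, 0, 0]
    - [-0.0025, 0, -0.0008, 0, 0, 0]
    - [-0.003, 0, -0.001, 0, 0, 0]
    - [-0.003, 0, -0.001, 0, 0, 0]
    - [-0.003, 0, -0.001, 0, 0, 0]
    - [-0.003, 0, -0.001, 0, 0, 0]
    - [-0.003, 0, -0.001, 0, 0, 0]

```text
time: 13.65
tool_pos: [561.3, -267.6, 116.1]
tcp_rot: [-89.9, 0.2, 163.5]
ft_force: [-7.2, -1.9, 16.9]
finger_gap: 21.1
```

```bash
python3 - <<'E'
from h import *
s=r.sense(); print(s["time"],s["tool_pos"],s["tcp_rot"],s["ft_force"],s["wrist_torque"],s["finger_gap"])
K,T=cam("wrist"); im=r.snapshot("wrist"); cv2.imwrite("pics/w6.png",im[:,:,::-1])
cv2.imwrite("pics/w6c.png",cv2.resize(im[100:300,150:410,::-1],None,fx=3,fy=3,interpolation=cv2.INTER_CUBIC))
np.savez("w6.npz",K=K,T=T)
E
```

```text
13.65 [ 561.29135131 -267.62345284  116.08045365] [-89.85484467   0.19931458 163.47267927] [-7.19918208 -1.87058357 16.94305179] [-0.23650609  1.26911483  0.06115994] 21.13170251501633
```

View pics/w6c.png

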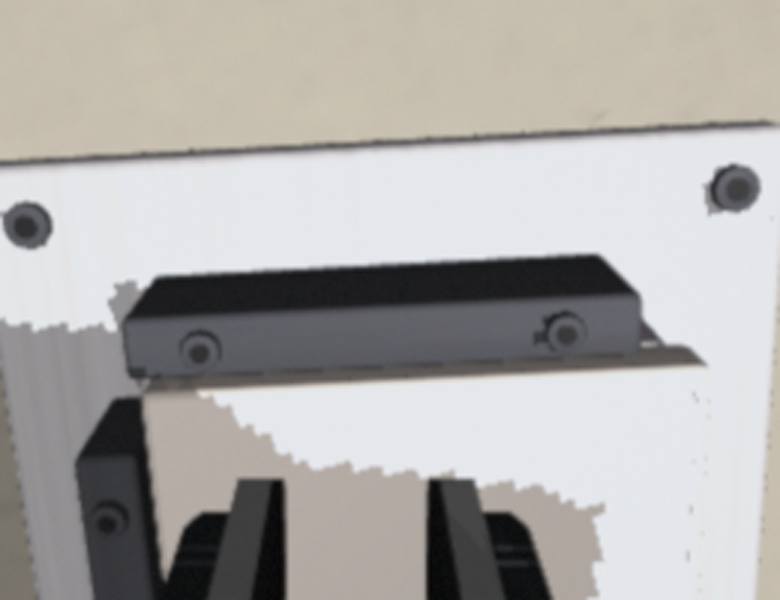

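```bash
python3 - <<'E'
from h import *
for nm,sc,ox,oy,A,B,L,M in (("w5",2.4,90,80,(250,351),(706,327),(240,338),(651,315)),("w6",3,150,100,(143,390),(708,364),(128,377),(640,352))):
    d=np.load(nm+".npz");K,T=d["K"],d["T"]
    f=lambda p:(ox+(p[0]+.5)/sc-.5,oy+(p[1]+.5)/sc-.5)
    a=ray(f(A),43.5,K,T)[:2];b=ray(f(B),43.5,K,T)[:2];l=ray(f(L),37.5,K,T)[:2];m=ray(f(M),37.5,K,T)[:2]
    yaw=lambda v:np.degrees(np.arctan2(-v[0],v[1]))
    th=np.radians(-13.4);ex=np.array([np.cos(th),np.sin(th)]);ey=np.array([-ex[1],ex[0]])
    print(nm,a,b,np.linalg.norm(a-b),yaw(a-b),"fence",yaw(l-m),np.linalg.norm(l-m),"gapx",(l-a)@ex,(m-b)@ex, "yoff block vs plate (l-3)",(l-a)@ey)
E
```

```text
w5 [ 592.62736619 -243.75026367] [ 573.38025481 -324.68933129] 83.19605738338487 -13.376355034510262 fence -13.19083284915323 77.80221706180133 gapx 0.6458831644758456 0.8955780669068023 yoff block vs plate (l-3) 3.051163097256892
w6 [ 593.4899613  -244.12622367] [ 573.82907075 -324.47097727] 82.71535557616507 -13.750440314292536 fence -13.591191083715266 77.83846979882973 gapx 0.08109105304607342 0.32726312396351925 yoff block vs plate (l-3) 3.4531513684836277
```

```bash
python3 - <<'E'
import cv2
a=cv2.imread("pics/w6.png")
x=cv2.resize(a[210:310,165:235],None,fx=5.5,fy=5.5,interpolation=cv2.INTER_NEAREST)
y=cv2.resize(a[195:295,335:405],None,fx=5.5,fy=5.5,interpolation=cv2.INTER_NEAREST)
cv2.imwrite("pics/w6z.png",cv2.hconcat([x,y]))
E
```

```text
(no output)
```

View pics/w6z.png

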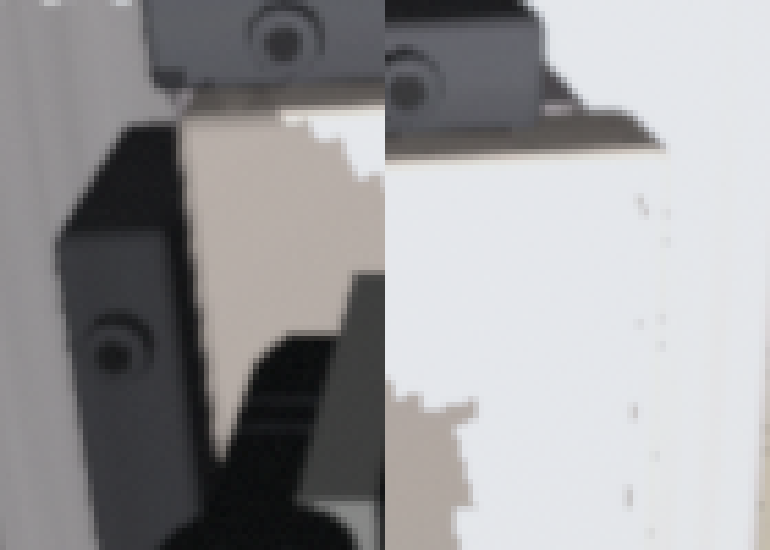

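```bash
python3 - <<'E'
from h import *
d=np.load("w6.npz");K,T=d["K"],d["T"]
th=np.radians(-13.5);ex=np.array([np.cos(th),np.sin(th)]);ey=np.array([-ex[1],ex[0]]);C=np.array([535.7,-270.4])
f=lambda p,ox,oy:(ox+(p[0]+.5)/5.5-.5,oy+(p[1]+.5)/5.5-.5)
def show(n,p,z,ox=165,oy=210):
    w=ray(f(p,ox,oy),z,K,T)[:2]-C; print(n,z,(w@ex).round(2),(w@ey).round(2))
show("fence inner top front",(165,235),37.5); show("fence inner top mid",(197,480),37.5); show("fence outer",(65,235),37.5)
show("plate edge",(184,150),43.5);show("plate edge",(203,300),43.5);show("plate edge",(216,440),43.5)
show("plate TL",(182,118),43.5)
o=(335,195)
show("plate TR",(665-385,150),43.5,*o); show("plate TR low",(630-385,110),31.5,*o); show("back fence R",(545-385,125),37.5,*o); show("blk right front corner?",(580-385,105),31.5,*o)
show("back inner L",(152,85),37.5); 
E
```

```text
fence inner top front 37.5 36.73 43.01
fence inner top mid 37.5 13.03 42.89
fence outer 37.5 37.19 51.51
plate edge 43.5 46.66 39.11
plate edge 43.5 33.35 39.03
plate edge 43.5 20.31 39.36
plate TL 43.5 49.41 38.96
plate TR 43.5 49.3 -43.62
plate TR low 31.5 48.74 -44.54
back fence R 37.5 49.84 -35.66
blk right front corner? 31.5 49.42 -40.25
back inner L 37.5 50.28 42.52
```

x is at the back fence. About 3 mm remains to the side fence in y, so I slide that way while still pressing.

Call:
arm_command:
  increments:
    - [0, 0, -0.0006, 0, 0, 0]
    - [0, 0, -0.0012, 0, 0, 0]
    - [0, 0, -0.0018, 0, 0, 0]
    - [0, 0, -0.0024, 0, 0, 0]
    - [-0.0001, 0, -0.003, 0, 0, 0]
    - [-0.0002, 0, -0.0036, 0, 0, 0]
    - [-0.0002, 0, -0.0042, 0, 0, 0]
    - [-0.0003, 0, -0.005, 0, 0, 0]
    - [-0.0003, 0, -0.005, 0, 0, 0]
    - [-0.0003, 0, -0.005, 0, 0, 0]

```text
time: 14.95
tool_pos: [563.5, -263.4, 116.1]
tcp_rot: [-89.8, 0.3, 163.5]
ft_force: [-4.2, -4.0, 15.3]
finger_gap: 21.6
```

```bash
python3 - <<'E'
from h import *
s=r.sense(); print(s["time"],s["tool_pos"],s["tcp_rot"],s["ft_force"],s["wrist_torque"],s["finger_gap"])
K,T=cam("wrist"); im=r.snapshot("wrist"); cv2.imwrite("pics/w7.png",im[:,:,::-1])
np.savez("w7.npz",K=K,T=T)
a=im[:,:,::-1]
x=cv2.resize(a[210:310,165:235],None,fx=5.5,fy=5.5,interpolation=cv2.INTER_NEAREST)
y=cv2.resize(a[195:295,335:405],None,fx=5.5,fy=5.5,interpolation=cv2.INTER_NEAREST)
cv2.imwrite("pics/w7z.png",cv2.hconcat([x,y]))
E
```

```text
14.95 [ 563.50420435 -263.38855802  116.14348514] [-89.82123273   0.29530914 163.46542119] [-4.20698204 -4.04156381 15.33942451] [-0.694602    0.69134973  0.02411221] 21.565441382788812
```

View pics/w7z.png

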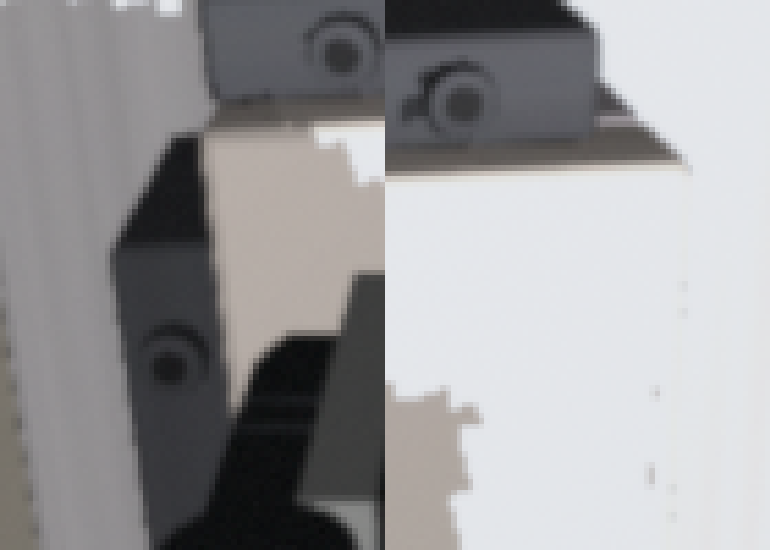

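```bash
python3 - <<'E'
from h import *
d=np.load("w7.npz");K,T=d["K"],d["T"]
th=np.radians(-13.5);ex=np.array([np.cos(th),np.sin(th)]);ey=np.array([-ex[1],ex[0]]);C=np.array([535.7,-270.4])
f=lambda p,ox,oy:(ox+(p[0]+.5)/5.5-.5,oy+(p[1]+.5)/5.5-.5)
def show(n,p,z,ox=165,oy=210):
    w=ray(f(p,ox,oy),z,K,T)[:2]-C; print(n,z,(w@ex).round(2),(w@ey).round(2))
show("fence outer",(116,245),37.5)
show("plate edge",(206,150),43.5);show("plate edge",(233,410),43.5)
show("plate TL",(202,130),43.5)
o=(335,195)
show("plate TR",(687-385,168),43.5,*o);show("back fence R",(598-385,137),37.5,*o); show("blk right corner",(632-385,118),31.5,*o)
show("back inner L",(215,100),37.5); 
E
```

```text
fence outer 37.5 37.33 51.89
plate edge 43.5 47.85 41.94
plate edge 43.5 24.35 42.22
plate TL 43.5 49.58 42.08
plate TR 43.5 48.93 -40.94
back fence R 37.5 49.83 -35.55
blk right corner 31.5 49.29 -40.24
back inner L 37.5 49.97 42.04
```

Call:
arm_command:
  increments:
    - [-0.0005, 0, 0, 0, 0, 0]
    - [-0.001, 0.0001, -0.0001, 0, 0, 0]
    - [-0.0015, 0.0002, -0.0002, 0, 0, 0]
    - [-0.002, 0.0002, -0.0004, 0, 0, 0]
    - [-0.0025, 0.0002, -0.0006, 0, 0, 0]
    - [-0.003, 0.0002, -0.0008, 0, 0, 0]
    - [-0.0035, 0.0002, -0.001, 0, 0, 0]
    - [-0.0035, 0.0002, -0.001, 0, 0, 0]
    - [-0.0035, 0.0002, -0.001, 0, 0, 0]
    - [-0.0035, 0.0002, -0.001, 0, 0, 0]

```text
time: 16.25
tool_pos: [566.7, -263.0, 116.0]
tcp_rot: [-89.9, 0.2, 163.5]
ft_force: [-6.7, -2.1, 19.3]
finger_gap: 21.5
```

```bash
python3 - <<'E'
from h import *
s=r.sense(); print(s["time"],s["tool_pos"],s["tcp_rot"],s["ft_force"],s["wrist_torque"],s["finger_gap"])
K,T=cam("wrist"); im=r.snapshot("wrist"); cv2.imwrite("pics/w8.png",im[:,:,::-1])
np.savez("w8.npz",K=K,T=T)
a=im[:,:,::-1]
x=cv2.resize(a[210:310,165:235],None,fx=5.5,fy=5.5,interpolation=cv2.INTER_NEAREST)
y=cv2.resize(a[195:295,335:405],None,fx=5.5,fy=5.5,interpolation=cv2.INTER_NEAREST)
cv2.imwrite("pics/w8z.png",cv2.hconcat([x,y]))
E
```

```text
16.25 [ 566.70516194 -263.02708022  116.04641386] [-89.85202496   0.21127804 163.4693198 ] [-6.66873212 -2.11090777 19.28353927] [-0.32875338  1.28545253  0.06492419] 21.506479363390643
```

View pics/w8z.png

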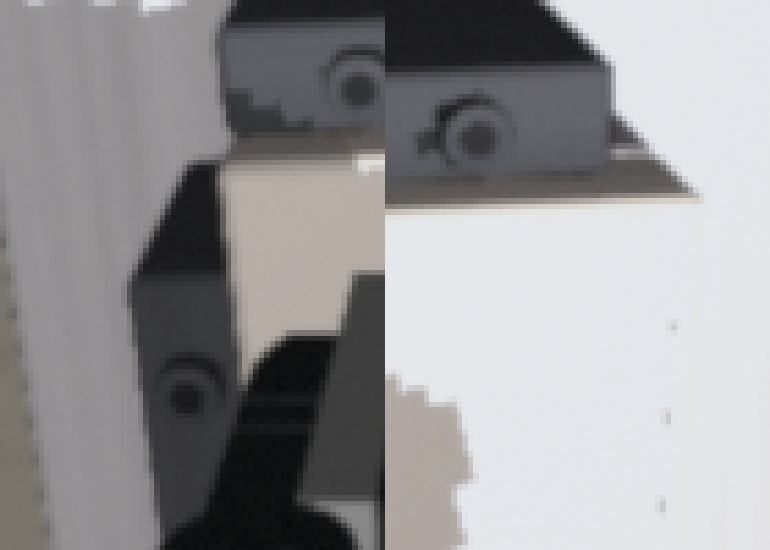

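```bash
python3 - <<'E'
from h import *
d=np.load("w8.npz");K,T=d["K"],d["T"]
th=np.radians(-13.5);ex=np.array([np.cos(th),np.sin(th)]);ey=np.array([-ex[1],ex[0]]);C=np.array([535.7,-270.4])
f=lambda p,ox,oy:(ox+(p[0]+.5)/5.5-.5,oy+(p[1]+.5)/5.5-.5)
def show(n,p,z,ox=165,oy=210):
    w=ray(f(p,ox,oy),z,K,T)[:2]-C; print(n,z,(w@ex).round(2),(w@ey).round(2))
show("plate edge",(224,200),43.5);show("plate edge",(240,370),43.5)
show("plate TL",(219,162),43.5)
o=(335,195)
show("plate TR",(699-385,197),43.5,*o);show("back fence R",(611-385,170),37.5,*o); show("blk right corner",(648-385,148),31.5,*o)
show("back inner L",(232,133),37.5); print(K@[0,0,1])
E
```

```text
plate edge 43.5 46.39 42.09
plate edge 43.5 31.01 42.38
plate TL 43.5 49.71 42.14
plate TR 43.5 49.39 -40.79
back fence R 37.5 49.83 -35.52
blk right corner 31.5 49.44 -40.49
back inner L 37.5 49.92 42.08
[268.20722915 210.91111763   1.        ]
```

The plate is flush to within about 0.3 mm on both fences. I hold the press for one more second, then lift straight up.

Call:
arm_command:
  increments:
    - [0, 0, 0, 0, 0, 0]
    - [0, 0, 0, 0, 0, 0]
    - [0, 0, 0, 0, 0, 0]
    - [0, 0, 0, 0, 0, 0]
    - [0, 0, 0, 0, 0, 0]
    - [0, 0, 0, 0, 0, 0]
    - [0, 0, 0, 0, 0, 0]
    - [0, 0, 0, 0, 0, 0]
    - [0, 0, 0, 0, 0, 0]
    - [0, 0, 0, 0, 0, 0]

```text
time: 17.55
tool_pos: [566.7, -263.0, 116.1]
tcp_rot: [-89.8, 0.2, 163.5]
ft_force: [-8.0, -1.5, 19.5]
finger_gap: 21.2
```

Call:
arm_command:
  increments:
    - [0, -0.001, 0, 0, 0, 0]
    - [0, -0.002, 0, 0, 0, 0]
    - [0, -0.003, 0, 0, 0, 0]
    - [0, -0.005, 0, 0, 0, 0]
    - [0, -0.01, 0, 0, 0, 0]
    - [0, -0.025, 0, 0, 0, 0]
    - [0, -0.045, 0, 0, 0, 0]
    - [0.03, -0.07, 0, 0, 0, 0]
    - [0.06, -0.09, 0, 0, 0, 0]
    - [0.06, -0.09, 0, 0, 0, 0]

```text
time: 18.8
tool_pos: [508.4, -244.5, 206.4]
tcp_rot: [-89.9, 0.3, 163.5]
ft_force: [0.1, -0.0, 0.1]
finger_gap: 21.1
```

```bash
python3 - <<'E'
from h import *
s=r.sense(); print(s["time"],s["tool_pos"],s["tcp_rot"],s["ft_force"],s["finger_gap"])
K,T=cam("wrist"); im=r.snapshot("wrist"); cv2.imwrite("pics/w9.png",im[:,:,::-1])
np.savez("w9.npz",K=K,T=T)
E
```

```text
18.8 [ 508.37039812 -244.51733357  206.43628315] [-89.92844848   0.27062651 163.46983885] [ 0.07266016 -0.00797611  0.11052787] 21.14996059468732
```

View pics/w9.png

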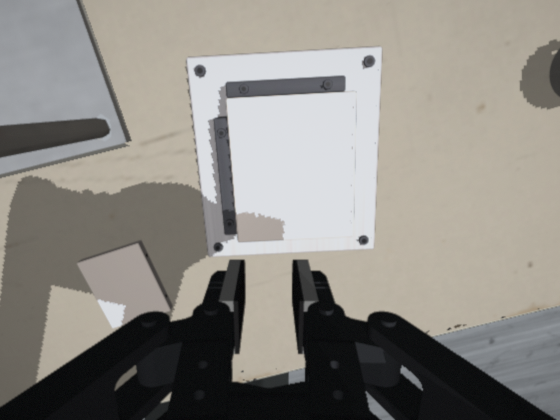

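```bash
python3 - <<'E'
import cv2
a=cv2.imread("pics/w9.png")
cv2.imwrite("pics/w9c.png",cv2.resize(a[65:260,200:390],None,fx=3,fy=3,interpolation=cv2.INTER_CUBIC))
E
```

```text
(no output)
```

View pics/w9c.png

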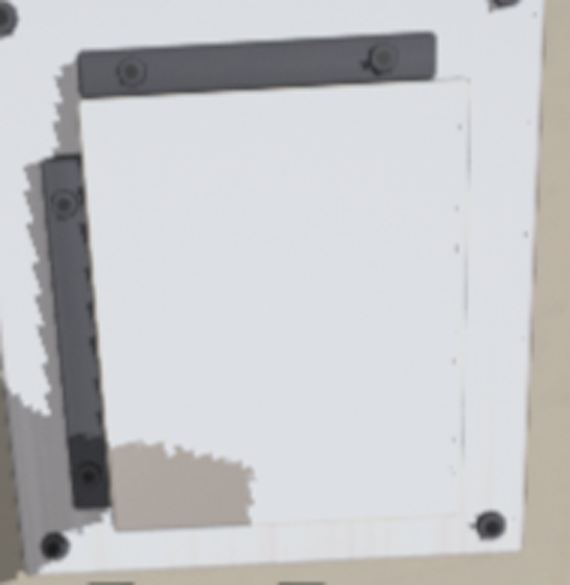

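```bash
python3 - <<'E'
from m import *
d=np.load("w9.npz");K,T=d["K"],d["T"]
f=lambda p:(200+(p[0]+.5)/3-.5,65+(p[1]+.5)/3-.5)
a=fitrect([f(p) for p in((80,99),(469,78),(460,512),(115,530))],44,K,T,100,84,[0,1,2,3])
print(a[0][:2],np.degrees(a[0][2]),a[1].round(1).tolist())
th=a[0][2];ex=np.array([np.cos(th),np.sin(th)]);ey=np.array([-ex[1],ex[0]])
for n,p in(("backL",(81,97)),("backR",(434,78)),("sideF",(83,162)),("sideB",(109,505))):
    w=ray(f(p),38,K,T)[:2]-a[0][:2]; print(n,w@ex,w@ey)
E
```

```text
[ 536.13934304 -270.0321216 ] -13.526325706451882 [[0.7, 0.5], [0.5, -0.7], [-0.8, -0.3], [-0.3, 0.5]]
backL 50.00802039627911 41.79105414257103
backR 49.92178907013214 -35.29820035976681
sideF 36.274474109407706 42.5472848014091
sideB -45.32147834555953 43.23886338776563
```

The plate centre measures (536.1, -270.0) at -13.5°, against (535.7, -270.4) at -13.4° for the block, so it is flush. The robot is clear of everything, so I hand in.

```bash
python3 - <<'E'
from bench import r
im=r.snapshot("top"); import cv2; cv2.imwrite("pics/top_end.png",im[:,:,::-1])
print(r.hand_in(), r.sense()["time"])
E
```

```text
the job is handed in; nothing more can be done
the job is handed in; nothing more can be done
```

I wrung the plate onto the block and handed the job in; no verdict was reported. I pressed with two fingertips, turned the plate about 3°, slid it until it met both fences, held it there for over a second and lifted straight off. The job took about 19 s of the 58 s allowed.

| Check | Last reading | Limit |
|---|---|---|
| Plate centre from block centre | about 0.5 mm | 2 mm in x and y |
| Plate angle to block | about 0.1° | 1.7° (0.03 rad) |
| Gap at back fence | about 0 mm | – |
| Gap at side fence | 0.5 to 1.2 mm | – |
| Press force at the wrist | 11 to 19.5 N | about 40 N |
| Force after lifting off | about 0 N | no contact |

- **Disagreement:** the side-fence gap in the last picture does not match the one taken while still pressing, which showed the plate touching that fence. The difference is within the pixel accuracy and inside the 2 mm limit.
- **Mended on the way:** the plate first stopped about 3 mm short of the side fence because the fingertips had slipped on it. I saw that in the wrist picture and pushed it home before the final press.
- **Not checked:** force was read only about every 1.25 s, so brief peaks between readings would not show. I did not measure the bystanders afterwards, but the arm's path stayed clear of them.

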